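# Shut and latch the sloped-lid sample box under the support frame

### The arm

A 7-joint arm with a two-finger parallel gripper is mounted at the origin on the work surface. World frame = base frame: x ahead of the robot, y to its left, z up, the work surface at z = 0. Lengths are in m, angles in rad, forces in N, time in s.
With the tool pointing down it reaches from about 0.4 to 0.875 m from the base axis. Payload 19.3 kg.
Tool frame: the origin (TCP) lies at the very end of the fingers, on their centre line; the grasp point (between the pads) lies 19 mm behind it; z points along the fingers, y is the line along which they close (so a half turn about z gives the same grasp; the last joint's range is limited). The gripper opens to 85 mm and grips with 20 to 120 N. Pads are 22 mm wide; open, the fingers measure 114 mm over their backs; the gripper's body (76 mm by 85 mm) begins 54 mm behind the grasp point. The pads swing forward as they close: fully open they stand 13 mm farther back than shut.
Start: joints at [-0.07, 0.521, -0.036, 1.599, 0.021, 1.021, -0.113], TCP at [0.625, -0, 0.231] pointing down, gripper open.
Joint ranges: [-2.91, 2.91], [-0.3, 2.13], [-1.5, 1.42], [0.17, 2.43], [-1.26, 4.41], [0.16, 1.93], [-2.52, 2.52]. Speed limits (rad/s): [1.89, 1.89, 2.39, 2.39, 3.01, 3.01, 3.01].

### API

Orientations are given as [roll, pitch, yaw] about the fixed x, y, z axes, in that order (R = Rz(yaw) Ry(pitch) Rx(roll)).
In Python, from workcell import monitor, optics, workorder gives the robot as it stands.
- The arm moves only by the tool apply_moves, never from a script. Its arguments are lists of equal length, an entry for each row: "linear": the shift along the tool's x, y, z each as a share of 0.1 m, from -1 to 1, a list of three; "delta_rot": the turn, a rotation vector about the tool's x, y, z each as a share of 120 degrees, from -1 to 1, a list of three. A call has exactly 5 rows; each row is the pose to reach, as a shift and turn from the pose commanded when the call began, along the tool's axes at that moment; what a row does not reach only later rows make up. A row lasts 1/12 s, in which the tool goes at most 41.7 mm and 7.16 degrees, less where a joint would pass 70% of its speed; a pose out of reach is approached as far as the arm can. A call with a number of a shift or a turn outside -1 to 1 is refused whole. A call with a gripper value outside its range is refused whole. "gripper" is the opening, from -1 (shut) to 1 (fully open), set as the call begins (left out, the last holds). The fingers move at their own pace and stop on an object; "force" is the grip in N (left out, the last holds). Time passes only in rows, so rows that repeat a pose let the fingers close, or fill a call up. It gives the time, the measured TCP pose, the force, the opening and the grip force at its end, in the units of the state.
- monitor.observe(): the state, without advancing time (a new reading comes with each control period).
- optics.grab_frame(name): name is "scene" or "side" or "wrist"; returns (picture, depth): 400x640x3 uint8, red, green, blue; 400x640 float32, m along the optical axis (not along the pixel's ray), 0 where there is no reading.
- optics.camera_info(name): a dict with "fx", "fy", "cx", "cy" (pixels), "D" ([k1, k2, p1, p2, k3] as OpenCV has them; the pictures are not rectified), "rvec" (rotation vector, rad) and "tvec" (3), from world to camera coordinates, as OpenCV has them; the wrist camera has in their place "T_tool_cam" (4x4, takes a point from camera to tool coordinates, whose origin is the TCP and whose axes are the flange's). Camera axes: x right, y down, z forward; pixel columns grow to the right and rows downward; lengths in m; the calibration is good to about 2 mm. A picture is of the moment at which its call begins: read the wrist's pose just before it. camera_info takes no time and is no camera call.
- workorder.job_done(): hands the job in; it is judged then, once.
The state is a dict: "clock": time; "qpos": joint angles; "qd": joint speeds; "joint_efforts": joint torques, N m; "position": TCP position; "tool_rot": TCP orientation; "force": force on the tool from outside, world axes, zero at the start; "moment": the same for the moment, N m; "grip_width": finger opening in m; "finger_force": force on a finger pad.
Only numpy, scipy, OpenCV 4.12 (cv2) and the standard library are available. Lean on these libraries where they do the work, as an engineer would, in place of code of your own. Each camera call takes 0.05 s, during which the arm holds its last target. There are 200 camera calls.

### The job

Shut the sloping lid of the metal sample box fully, then swing its hinged strap latch up over the lid's lower edge and press it down until it snaps home under the spring catch, without leaning hard on the latch. Leave the flask, the bottle and the dish standing where they are, and let go of everything at the end.

Things in the scene. Friction and masses are not known exactly. Their poses are not given: they have to be found in the camera images.
- box: Fixed sheet-metal sample box, 200 deep (x) x 240 wide (y) x 188 high. Origin: centre of its underside; its x axis points from the front to the back, z up. Front wall 70 high at x = -100; from its top edge the front slopes up at 40 degrees to x = +40, z = 188, and the rest of the top is level. The slope is closed by the lid.
- lid (a joint): Hinge angle of the lid, rad: 0 = shut flat on the slope, grows to 0.5 as its lower edge rises. The lid is a plain 179 x 226 x 6 mm plate hinged along the top of the slope (box frame x = 40, z = 188 mm); shut, its outer face lies 7 mm above the slope plane. A stiff hinge: it stays where it is left.
- lid_edge (a point): Middle of the lid's lower edge, on the outer face; moves with the lid. Its x axis points along the lid towards the lid's hinge, z out of the face.
- latch (a joint): Hinge angle of the strap latch, rad: 0 = closed, lying along the lid 1 mm above its face; about 1.57 = standing square to the slope; 2.3 = level, pointing away from the box; stop at 2.8. It stays where it is left. Resting unlatched on top of the catch it reads about 0.17; snapped home it reads under 0.03.
- latch_hinge (a point): Middle of the latch's hinge axis, on the top of the front wall (box frame x = -111, z = 74 mm); the axis is the box's y. Dark knuckles 54 mm wide in all, radius 5, stand here.
- latch_tip (a point): Middle of the strap latch's free end, 75 mm from its hinge axis; its x axis points from the hinge along the strap, z is the outer face when closed. The strap is a plain steel bar 75 long, 30 wide, 4 thick, centred on this line.
- catch (a point): Centre of the round spring bolt (9 mm diameter, 31 long across) standing out of a dark housing on the lid, 25 x 44 x 19 high, front face 6.5 mm up-slope of here. Lid shut, it lies 77 mm up-slope of the latch's hinge axis and 7.5 mm farther out. The strap's end must be pushed past it (10 to 15 N at mid-strap) and then lies under it.
- bar_mid (a point): Middle of the fixed crossbar (12 mm round, 400 long, along the frame's y, 210 mm above the table) over the latch, on two 12 mm uprights 235 high, 175 mm to each side, 16 mm behind it. A tool standing upright at the latch hits it: lean the tool's top 30 to 50 degrees out past the box's front.
- flask: Glass conical flask, 82 mm wide, 125 high, loose; origin under its centre. Bystander.
- reagent_bottle: White plastic jar, 70 mm wide, 130 high, loose; origin under its centre. Bystander.
- dish: Glass dish, 90 mm wide, 16 high, loose; origin under its centre. Bystander.

How it is judged:
By the outcome, as a careful person would: the job done as asked, in the order asked, and still so for the second after the job is handed in, with the robot touching nothing.
It also fails if it takes over 51 s, if anything falls off the work surface, if the arm or the gripper's body presses on something with over 40 N, if the wrist force passes 120 N, or if a joint passes its speed limit or range.

## Working session

There is one attempt and no reset: what is moved stays moved. The work goes in short steps, Python scripts to look and compute and a tool call to move; the robot and the scene stay as the last step left them, time stands still between calls to the robot, and variables do not carry over. Pictures are saved under pics/ and viewed, at most 10 in all, crops included, and the job is handed in when it is done.

Besides the shell and the picture viewer there is one more tool, called after "Call:" as name(argument=value, ...) on one line, values as JSON. apply_moves: Moves the arm, as the interface text tells. Its arguments: {"type":"object","properties":{"linear":{"type":"array"},"delta_rot":{"type":"array"},"gripper":{"type":"number"},"force":{"type":"number"}},"required":["linear","delta_rot"]}

```bash
mkdir -p pics
cat > h.py <<'E'
import numpy as np, cv2
from workcell import monitor, optics, workorder
from scipy.spatial.transform import Rotation as R
def cam(n):
    c=optics.camera_info(n); K=np.array([[c['fx'],0,c['cx']],[0,c['fy'],c['cy']],[0,0,1]]); return c,K,np.array(c['D'])
def world_T(n,state=None):
    c,K,D=cam(n); T=np.eye(4)
    if n=='wrist':
        T[:3,:3]=R.from_euler('xyz',state['tool_rot']).as_matrix(); T[:3,3]=state['position']; return T@np.array(c['T_tool_cam'])
    T[:3,:3]=cv2.Rodrigues(np.array(c['rvec'],float))[0]; T[:3,3]=np.ravel(c['tvec']); return np.linalg.inv(T)
def cloud(n,depth,state=None):
    c,K,D=cam(n); v,u=np.mgrid[:400,:640]
    p=cv2.undistortPoints(np.stack([u,v],-1).reshape(-1,1,2).astype(np.float64),K,D).reshape(400,640,2)
    P=np.dstack([p*depth[...,None],depth]); T=world_T(n,state)
    W=P@T[:3,:3].T+T[:3,3]; W[depth<=0]=np.nan; return W
E
python3 - <<'E'
from h import *
s=monitor.observe(); print({k:np.round(v,3) for k,v in s.items()})
for n in ['scene','side']:
    im,d=optics.grab_frame(n); cv2.imwrite(f'pics/{n}0.png',im[...,::-1]); np.savez(f'{n}0.npz',im=im,d=d)
    print(n,world_T(n).round(3).tolist(),(d>0).mean())
E
```

```text
{'clock': np.float64(0.0), 'qpos': array([-0.07 ,  0.522, -0.036,  1.6  ,  0.021,  1.021, -0.113]), 'qd': array([-0.001,  0.001,  0.   , -0.001,  0.001, -0.001,  0.001]), 'joint_efforts': array([-4.0000e-03, -9.2711e+01,  1.9780e+00, -3.6993e+01,  1.8000e-02,
        8.0000e-03, -0.0000e+00]), 'position': array([ 0.625, -0.   ,  0.231]), 'tool_rot': array([-3.141,  0.   ,  1.571]), 'force': array([ 0.453, -0.104, -0.55 ]), 'moment': array([ 0.027, -0.037,  0.018]), 'finger_force': np.float64(0.0), 'grip_width': np.float64(0.086)}
scene [[0.501, 0.582, -0.64, 1.071], [0.865, -0.329, 0.378, -0.268], [0.01, -0.743, -0.669, 0.696], [0.0, 0.0, 0.0, 1.0]] 0.9960390625
side [[0.957, 0.172, -0.232, 0.751], [0.289, -0.529, 0.798, -0.62], [0.015, -0.831, -0.556, 0.626], [0.0, 0.0, 0.0, 1.0]] 0.99607421875
```

View pics/scene0.png

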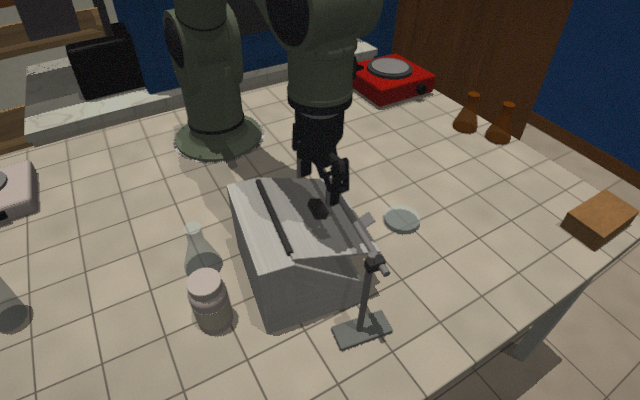

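View pics/side0.png

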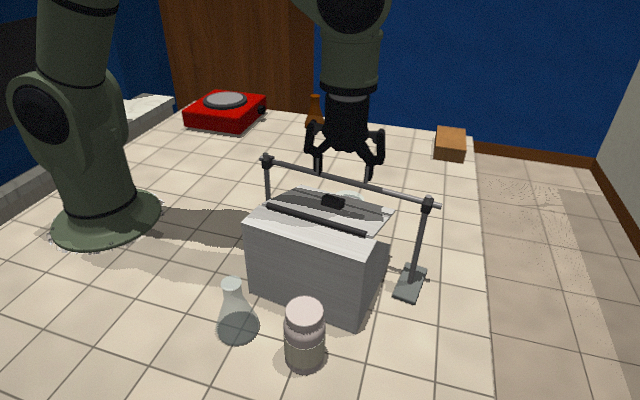

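The scene view shows the box at about (300,240) with its front facing away from the side camera. The lid is slightly raised, the dark catch is at (318,208), and the crossbar post is at (365,300). In the side view, the bar runs from (267,160) to (430,205) and the catch is at (333,201). The flask and jar stand behind the box, and the dish is in front at scene (402,220).

Run:
```python
from h import *
A=[];
for n in ['scene','side']:
    z=np.load(f'{n}0.npz'); W=cloud(n,z['d']); np.save(f'W{n}.npy',W)
    m=(W[...,2]>0.183)&(W[...,2]<0.194)&(W[...,0]>0.4)&(W[...,0]<0.9)&(W[...,1]>-0.3)&(W[...,1]<0.2)
    g=np.nan_to_num(m).astype(np.uint8); k,l,st,c=cv2.connectedComponentsWithStats(g)
    i=1+np.argmax(st[1:,4]); P=W[l==i]; print(n,st[i],P.mean(0).round(4),P.min(0).round(3),P.max(0).round(3))
    r=cv2.minAreaRect((P[:,:2]*1000).astype(np.float32)); print(r,cv2.boxPoints(r).round(1).tolist(), np.median(P[:,2]))
    # dark catch pixels
    u,v=((318,208) if n=='scene' else (333,201))
    print('catch px',W[v-4:v+5:2,u].round(4).tolist())
    t=W[(W[...,2]>0.198)&(W[...,2]<0.24)&(W[...,0]>0.4)&(W[...,0]<0.95)&(W[...,1]>0)&(W[...,1]<0.3)]
    print('hi',len(t),t.min(0),t.max(0))
im=cv2.imread('pics/scene0.png')[140:360,200:440]; cv2.imwrite('pics/crop1.png',cv2.resize(im,None,fx=3,fy=2.7,interpolation=cv2.INTER_CUBIC)[:600])
```

```text
scene [ 226  178   89  100 4374] [ 0.606  -0.0982  0.1873] [ 0.464 -0.156  0.183] [ 0.711 -0.028  0.194]
((590.130126953125, -88.75728607177734), (100.88582611083984, 242.3697967529297), 81.71304321289062) [[462.8999938964844, -121.19999694824219], [702.7999877929688, -156.10000610351562], [717.2999877929688, -56.29999923706055], [477.5, -21.399999618530273]] 0.18712825353174822
catch px [[0.6046, 0.0117, 0.1869], [0.6089, 0.0092, 0.1864], [0.6141, 0.0062, 0.1869], [0.6176, 0.0042, 0.1855], [0.6259, -0.0008, 0.1898]]
hi 716 [4.42530834e-01 4.24478994e-05 1.98335949e-01] [0.81296532 0.06081276 0.23671783]
side [ 241  198  138   67 3954] [ 0.5986 -0.103   0.1878] [ 0.466 -0.157  0.183] [ 0.714 -0.022  0.194]
((592.3414306640625, -89.07593536376953), (104.85987091064453, 241.38943481445312), 81.93265533447266) [[465.5, -124.0], [704.5, -157.89999389648438], [719.2000122070312, -54.099998474121094], [480.20001220703125, -20.200000762939453]] 0.18784181351115276
catch px [[0.607, 0.0121, 0.187], [0.6093, 0.0028, 0.1886], [0.6099, 0.0013, 0.1849], [0.6105, -0.0007, 0.1815], [0.6111, -0.0023, 0.1778]]
hi 1151 [4.20173620e-01 4.50842115e-05 1.98184527e-01] [0.81435744 0.07937466 0.23687698]
```

View pics/crop1.png

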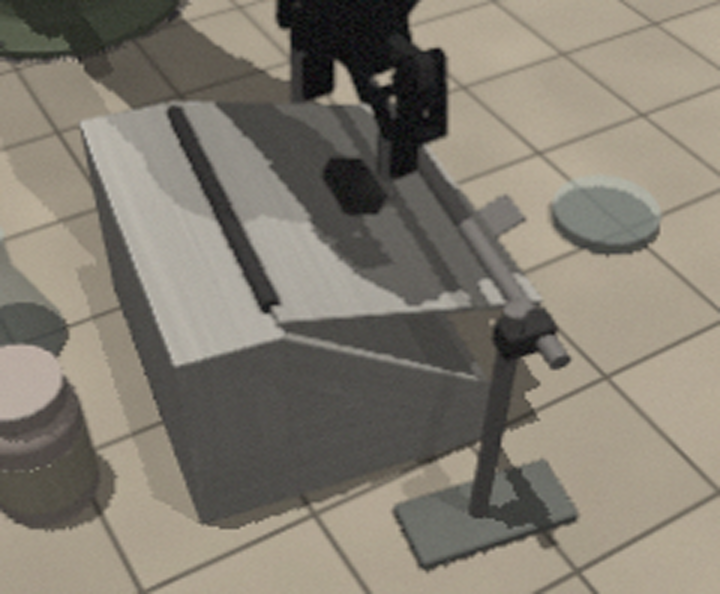

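The crop shows the lid raised a little, with its lower edge near the bar. The strap, around crop (500,215), points roughly level away from the box, and the catch housing is at crop (355,185).

```bash
cat >> h.py <<'E'
def fitplane(P,it=4,tol=.004):
    for _ in range(it):
        c=np.median(P,0) if _==0 else P.mean(0); n=np.linalg.svd(P-c,full_matrices=False)[2][2]; r=(P-c)@n; P=P[abs(r)<max(tol,1.5*np.median(abs(r)))]
    return c,n,P
E
python3 - <<'E'
from h import *
Ws={n:np.load(f'W{n}.npy') for n in ['scene','side']}
y0=np.deg2rad(-98.2)
def frame(yaw,o):
    B=np.eye(4);B[:3,:3]=R.from_euler('z',yaw).as_matrix();B[:2,3]=o;return B
def tob(W,B): return (W-B[:3,3])@B[:3,:3]
B=frame(y0,(0.5985,-0.041))
for n,W in Ws.items():
    Q=tob(W,B)
    m=(Q[...,2]>.03)&(Q[...,2]<.17)
    for nm,mm in [('back',m&(abs(Q[...,0]-.1)<.012)&(abs(Q[...,1])<.1)),('+y',m&(abs(Q[...,1]-.12)<.012)&(abs(Q[...,0])<.08)),('-y',m&(abs(Q[...,1]+.12)<.012)&(abs(Q[...,0])<.08))]:
        P=Q[mm]
        if len(P)>200:
            c,nn,P=fitplane(P); print(n,nm,len(P),c.round(4),nn.round(4))
    m=(Q[...,2]>.08)&(Q[...,2]<.2)&(Q[...,0]>-.09)&(Q[...,0]<.02)&(abs(Q[...,1])<.11)&(abs(Q[...,1])>.04)
    P=Q[m]; c,nn,P=fitplane(P,8,.003); print(n,'lid',len(P),c.round(4),nn.round(4),P.min(0).round(3),P.max(0).round(3))
    m=(Q[...,2]>.2)&(Q[...,2]<.225)&(abs(Q[...,1])<.16)&(Q[...,0]<-.04)&(Q[...,0]>-.2)
    P=Q[m]
    for a in np.arange(-.16,.16,.04):
        p=P[(P[:,1]>a)&(P[:,1]<a+.04)]
        if len(p): print(n,'bar',round(a,2),len(p),np.median(p,0).round(4),p[:,2].max().round(4))
    m=(Q[...,0]<-.105)&(Q[...,0]>-.21)&(abs(Q[...,1])<.03)&(Q[...,2]>.02)&(Q[...,2]<.19)
    P=Q[m]; print('latch',len(P))
    for a in np.arange(-.2,-.1,.01):
        p=P[(P[:,0]>a)&(P[:,0]<a+.01)]
        if len(p): print(round(a,2),len(p),np.median(p,0).round(4),p.min(0).round(3),p.max(0).round(3))
E
```

```text
scene back 572 [0.0987 0.0095 0.1041] [ 1.     -0.0043  0.0022]
scene +y 3064 [0.0131 0.1182 0.0964] [ 0.0049 -1.     -0.0059]
scene lid 2639 [-0.0329  0.0161  0.1715] [ 3.039e-01  8.000e-04 -9.527e-01] [-0.09  -0.11   0.151] [0.02 0.11 0.19]
scene bar -0.08 7 [-0.091  -0.06    0.2153] 0.2159
scene bar -0.04 10 [-0.0894 -0.0279  0.2148] 0.2163
scene bar 0.0 45 [-0.0864  0.0315  0.2141] 0.2167
scene bar 0.04 111 [-0.0838  0.0608  0.214 ] 0.217
scene bar 0.08 128 [-0.0815  0.1003  0.2138] 0.2168
scene bar 0.12 144 [-0.0808  0.1401  0.2149] 0.2181
latch 229
-0.18 34 [-0.1726  0.0004  0.1102] [-0.174 -0.016  0.105] [-0.17   0.015  0.113]
-0.17 69 [-1.649e-01  1.000e-04  1.057e-01] [-0.169 -0.016  0.1  ] [-0.16   0.015  0.112]
-0.16 39 [-0.1565  0.0009  0.1008] [-0.16  -0.015  0.097] [-0.153  0.014  0.103]
-0.14 23 [-0.1319 -0.0085  0.1398] [-0.134 -0.029  0.137] [-0.13   0.029  0.141]
-0.13 21 [-0.1286  0.0098  0.1408] [-0.13  -0.021  0.139] [-0.126  0.027  0.144]
-0.12 1 [-0.1111 -0.0229  0.1456] [-0.111 -0.023  0.146] [-0.111 -0.023  0.146]
-0.11 42 [-0.1077  0.0035  0.1476] [-0.11  -0
[... 394 characters left out ...]
[-0.0853 -0.0662  0.2131] 0.2179
side bar -0.04 106 [-0.0842 -0.0194  0.2137] 0.2177
side bar 0.0 112 [-0.0834  0.0203  0.2138] 0.2179
side bar 0.04 118 [-0.0823  0.0605  0.2137] 0.2184
side bar 0.08 123 [-0.0809  0.1001  0.214 ] 0.2184
side bar 0.12 133 [-0.0798  0.1403  0.2138] 0.2174
latch 98
-0.18 11 [-0.176   0.0042  0.1126] [-0.178 -0.01   0.112] [-0.174  0.018  0.114]
-0.14 14 [-0.1324 -0.0036  0.1416] [-0.138 -0.028  0.138] [-0.13   0.028  0.143]
-0.13 39 [-0.125   0.0006  0.1442] [-0.13  -0.029  0.141] [-0.121  0.03   0.145]
-0.12 26 [-0.1165  0.0095  0.1469] [-0.12  -0.029  0.145] [-0.111  0.029  0.148]
-0.11 8 [-0.1074  0.0188  0.1496] [-0.109  0.011  0.149] [-0.106  0.029  0.15 ]
```

```bash
cat >> h.py <<'E'
B=np.eye(4); B[:3,:3]=R.from_euler('z',-98.3,degrees=True).as_matrix(); B[:3,3]=[.5987,-.0394,0]
def goal(x,y,z,lean):
    a=np.deg2rad(lean); zt=np.array([np.sin(a),0,-np.cos(a)]); yt=np.array([0,1.,0]); xt=np.cross(yt,zt)
    T=np.eye(4); T[:3,:3]=np.c_[xt,yt,zt]; T[:3,3]=[x,y,z]; return B@T
def cur():
    s=monitor.observe(); T=np.eye(4); T[:3,:3]=R.from_euler('xyz',s['tool_rot']).as_matrix(); T[:3,3]=s['position']; return T,s
def plan(pts,T=None):
    T0,s=cur(); T=T0 if T is None else T
    L=np.linalg.inv(B)@T; print('now box',L[:3,3].round(4),'lean',np.rad2deg(np.arctan2(L[0,2],-L[2,2])).round(1),'F box',(B[:3,:3].T@s['force']).round(1),'t',round(float(s['clock']),2))
    for p in pts:
        G=goal(*p); D=np.linalg.inv(T)@G; print(p,'lin',(D[:3,3]/.1).round(3).tolist(),'rot',(R.from_matrix(D[:3,:3]).as_rotvec(degrees=True)/120).round(3).tolist()); T=G
E
python3 - <<'E'
from h import *
T,s=cur()
plan([(-.06,.06,.30,0),(-.15,.06,.30,20),(-.19,.06,.25,45),(-.14,.06,.165,45),(-.119,.06,.155,45)])
for n in ['scene','side']:
    Q=(np.load(f'W{n}.npy')-B[:3,3])@B[:3,:3]
    if n=='scene': print('dish',Q[220,402],Q[216,392],Q[222,412])
E
```

```text
now box [-0.0427  0.0201  0.2308] lean 0.0 F box [-0.1 -0.6  0.4] t 0.1
(-0.06, 0.06, 0.3, 0) lin [0.114, 0.419, -0.692] rot [-0.0, 0.0, 0.069]
(-0.15, 0.06, 0.3, 20) lin [0.9, 0.0, 0.0] rot [0.0, -0.167, 0.0]
(-0.19, 0.06, 0.25, 45) lin [0.547, 0.0, 0.333] rot [0.0, -0.208, 0.0]
(-0.14, 0.06, 0.165, 45) lin [0.247, 0.0, 0.955] rot [-0.0, 0.0, -0.0]
(-0.119, 0.06, 0.155, 45) lin [-0.078, 0.0, 0.219] rot [-0.0, 0.0, -0.0]
dish [-0.2914893  -0.04123853  0.01722487] [-0.27808922 -0.0657155   0.01318554] [-0.3115121  -0.02705333  0.01626212]
```

Call:
apply_moves(linear=[[0.05,0.2,-0.3],[0.11,0.42,-0.69],[0.11,0.42,-0.69],[0.11,0.42,-0.69],[0.11,0.42,-0.69]], delta_rot=[[0,0,0.03],[0,0,0.069],[0,0,0.069],[0,0,0.069],[0,0,0.069]], gripper=-1, force=30)

```text
clock: 0.52
position: [0.6667, 0.011, 0.2997]
tool_rot: [-3.141, 0.0, 1.427]
force: [-0.1, 0.4, 1.0]
grip_width: 0.0254
finger_force: 0.0
```

Call:
apply_moves(linear=[[0.2,0,0],[0.45,0,0],[0.7,0,0],[0.9,0,0],[0.9,0,0]], delta_rot=[[0,-0.04,0],[0,-0.09,0],[0,-0.13,0],[0,-0.167,0],[0,-0.167,0]])

```text
clock: 0.93
position: [0.6785, 0.1087, 0.2966]
tool_rot: [-3.136, 0.353, 1.439]
force: [-1.0, 1.5, -0.8]
grip_width: 0.0002
finger_force: 0.0
```

Call:
apply_moves(linear=[[0.14,0,0.08],[0.28,0,0.16],[0.4,0,0.24],[0.55,0,0.33],[0.55,0,0.33]], delta_rot=[[0,-0.05,0],[0,-0.1,0],[0,-0.15,0],[0,-0.208,0],[0,-0.208,0]])

```text
clock: 1.35
position: [0.6824, 0.1452, 0.2395]
tool_rot: [-3.121, 0.799, 1.449]
force: [-1.8, 1.8, -3.6]
grip_width: -0.0001
finger_force: 0.0
```

Run:
```python
from h import *
T,s=cur(); print(s['qpos'].round(2), s['grip_width'])
plan([(-.14,.06,.165,45),(-.119,.06,.155,45)])
im,d=optics.grab_frame('scene'); cv2.imwrite('pics/scene1.png',im[...,::-1])
```

```text
[-0.65  0.94  0.2   1.07  0.45  1.66 -0.7 ] -7.970377016388283e-05
now box [-0.1947  0.0562  0.2395] lean 45.8 F box [-1.5 -2.1 -3.6] t 1.35
(-0.14, 0.06, 0.165, 45) lin [0.152, 0.045, 0.911] rot [-0.002, 0.007, 0.008]
(-0.119, 0.06, 0.155, 45) lin [-0.078, 0.0, 0.219] rot [-0.0, 0.0, -0.0]
```

View pics/scene1.png

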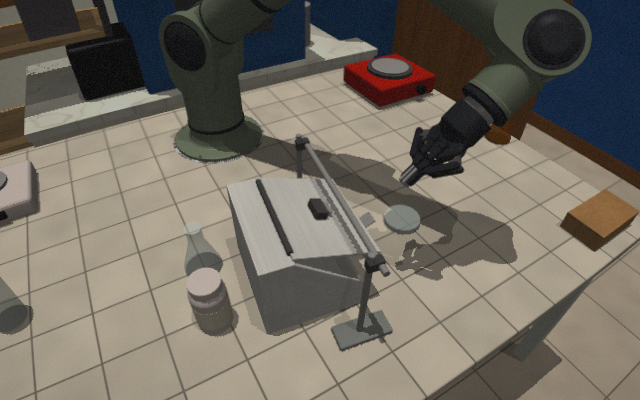

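The arm now holds the tool leaned out in front of the box, at about pixel (410,180). The bar is between the tool and the lid, the strap end is at about (366,217), and nothing has been touched.

Call:
apply_moves(linear=[[0.06,0,0.2],[0.12,0,0.4],[0.18,0,0.7],[0.24,0,0.95],[0.24,0,0.95]], delta_rot=[[0,0,0],[0,0,0],[0,0,0],[0,0,0],[0,0,0]])

```text
clock: 1.82
position: [0.6765, 0.0855, 0.1631]
tool_rot: [-3.135, 0.789, 1.427]
force: [-1.0, -0.8, -0.1]
grip_width: -0.0
finger_force: 0.0
```

Call:
apply_moves(linear=[[0,0,0],[0,0,0],[0,0,0],[0,0,0],[0,0,0]], delta_rot=[[0,0,0],[0,0,0],[0,0,0],[0,0,0],[0,0,0]])

```text
clock: 2.23
position: [0.6788, 0.0909, 0.167]
tool_rot: [3.14, 0.784, 1.426]
force: [-1.0, -0.3, 0.1]
grip_width: 0.0006
finger_force: 0.0
```

Run:
```python
from h import *
plan([(-.119,.06,.155,45),(-.107,.06,.124,45),(-.087,.06,.0906,45),(-.083,.06,.086,45)])
```

```text
now box [-0.1405  0.0605  0.167 ] lean 44.9 F box [ 0.4 -1.   0.1] t 2.23
(-0.119, 0.06, 0.155, 45) lin [-0.067, -0.005, 0.236] rot [0.001, -0.0, 0.0]
(-0.107, 0.06, 0.124, 45) lin [0.134, -0.0, 0.304] rot [-0.0, 0.0, -0.0]
(-0.087, 0.06, 0.0906, 45) lin [0.095, 0.0, 0.378] rot [-0.0, 0.0, -0.0]
(-0.083, 0.06, 0.086, 45) lin [0.004, -0.0, 0.061] rot [-0.0, 0.0, -0.0]
```

Call:
apply_moves(linear=[[-0.02,0,0.06],[-0.04,0,0.12],[-0.06,0,0.18],[-0.07,0,0.23],[-0.07,0,0.23]], delta_rot=[[0,0,0],[0,0,0],[0,0,0],[0,0,0],[0,0,0]])

```text
clock: 2.65
position: [0.6751, 0.0677, 0.1545]
tool_rot: [-3.141, 0.787, 1.426]
force: [-0.3, 0.2, 0.0]
grip_width: 0.0
finger_force: 0.0
```

Call:
apply_moves(linear=[[0.03,0,0.06],[0.06,0,0.12],[0.08,0,0.18],[0.11,0,0.24],[0.13,0,0.3]], delta_rot=[[0,0,0],[0,0,0],[0,0,0],[0,0,0],[0,0,0]])

```text
clock: 3.07
position: [0.6738, 0.0576, 0.1237]
tool_rot: [-3.141, 0.785, 1.427]
force: [1.0, 4.0, 1.8]
grip_width: -0.0001
finger_force: 1.5
```

Call:
apply_moves(linear=[[0.02,0,0.06],[0.04,0,0.12],[0.06,0,0.18],[0.08,0,0.24],[0.09,0,0.3]], delta_rot=[[0,0,0],[0,0,0],[0,0,0],[0,0,0],[0,0,0]])

```text
clock: 3.48
position: [0.6714, 0.0421, 0.0965]
tool_rot: [-3.141, 0.786, 1.426]
force: [-0.0, 1.0, 1.8]
grip_width: 0.0001
finger_force: 1.5
```

Run:
```python
from h import *
plan([(-.087,.06,.0906,45),(-.083,.06,.086,45)])
```

```text
now box [-0.0912  0.0602  0.0965] lean 45.0 F box [-1.  -0.1  1.8] t 3.48
(-0.087, 0.06, 0.0906, 45) lin [0.012, -0.002, 0.071] rot [-0.0, 0.0, 0.0]
(-0.083, 0.06, 0.086, 45) lin [0.004, -0.0, 0.061] rot [-0.0, 0.0, -0.0]
```

Call:
apply_moves(linear=[[0,0,0.03],[0.01,0,0.05],[0.01,0,0.07],[0.01,0,0.09],[0.01,0,0.1]], delta_rot=[[0,0,0],[0,0,0],[0,0,0],[0,0,0],[0,0,0]])

```text
clock: 3.9
position: [0.671, 0.0377, 0.0903]
tool_rot: [3.14, 0.784, 1.426]
force: [-4.8, 14.9, 23.1]
grip_width: -0.0
finger_force: 13.4
```

Call:
apply_moves(linear=[[0,0,0.01],[0,0,0.02],[0,0,0.03],[0,0,0.03],[0,0,0.03]], delta_rot=[[0,0,0],[0,0,0],[0,0,0],[0,0,0],[0,0,0]])

```text
clock: 4.32
position: [0.6711, 0.0374, 0.09]
tool_rot: [3.138, 0.783, 1.425]
force: [-10.7, 23.4, 39.0]
grip_width: -0.0001
finger_force: 21.9
```

Run:
```python
from h import *
plan([])
```

```text
now box [-0.0864  0.0605  0.09  ] lean 44.9 F box [-21.6 -14.   39. ] t 4.32
```

Call:
apply_moves(linear=[[0,0,-0.15],[0,0,-0.3],[0,0,-0.5],[0,0,-0.75],[0,0,-1.0]], delta_rot=[[0,0,0],[0,0,0],[0,0,0],[0,0,0],[0,0,0]])

```text
clock: 4.73
position: [0.6804, 0.1046, 0.1585]
tool_rot: [-3.141, 0.786, 1.426]
force: [-0.0, 1.2, -0.2]
grip_width: 0.0001
finger_force: 0.0
```

Call:
apply_moves(linear=[[0.15,-0.1,-0.1],[0.3,-0.2,-0.2],[0.45,-0.35,-0.3],[0.6,-0.5,-0.4],[0.7,-0.6,-0.4]], delta_rot=[[0,-0.02,0],[0,-0.04,0],[0,-0.06,0],[0,-0.08,0],[0,-0.1,0]])

```text
clock: 5.15
position: [0.6314, 0.193, 0.1365]
tool_rot: [-3.142, 0.995, 1.429]
force: [-0.2, 1.1, -0.4]
grip_width: -0.0
finger_force: 0.0
```

```bash
cat > look.py <<'E'
from h import *
import sys
T,s=cur(); print(s['qpos'].round(2)); plan([])
for n in ['scene','side']:
    im,d=optics.grab_frame(n); W=cloud(n,d); Q=(W-B[:3,3])@B[:3,:3]; cv2.imwrite(f'pics/{n}_{sys.argv[1]}.png',im[...,::-1])
    m=(Q[...,2]>.08)&(Q[...,2]<.2)&(Q[...,0]>-.08)&(Q[...,0]<.02)&(abs(Q[...,1])<.1)&(abs(Q[...,1])>.04)
    c,nn,P=fitplane(Q[m],8,.003); print(n,'lid deg',np.rad2deg(np.arctan2(abs(nn[0]),abs(nn[2]))).round(2),c.round(4))
    u=np.array([.766,0,.643]); w=np.array([-.643,0,.766]); r=Q-np.array([-.111,0,.074])
    X,Z=r@u,r@w; rad=np.hypot(X,Z)
    m=(abs(Q[...,1])<.012)&(rad<.085)&(rad>.02)&(Z>.012)
    for a in np.arange(.02,.08,.01):
        k=m&(rad>a)&(rad<a+.01)
        if k.any(): print('  r',round(a,3),k.sum(),'ang',np.median(np.arctan2(Z[k],X[k])).round(3),'Q',np.median(Q[k],0).round(4))
E
python3 look.py a
```

```text
[-0.78  1.12  0.22  1.1   0.47  1.68 -0.88]
now box [-0.2347 -0.0012  0.1365] lean 57.0 F box [-1.  -0.4 -0.4] t 5.15
scene lid deg 40.11 [-0.0265  0.0144  0.1402]
  r 0.02 30 ang 1.844 Q [-0.1306  0.0002  0.0876]
  r 0.04 34 ang 1.888 Q [-0.15    0.0004  0.0988]
  r 0.05 42 ang 1.892 Q [-1.577e-01  1.000e-04  1.027e-01]
  r 0.06 42 ang 1.906 Q [-0.1668  0.0007  0.107 ]
  r 0.07 13 ang 1.906 Q [-0.1725 -0.0008  0.1104]
  return _methods._mean(a, axis=axis, dtype=dtype,
  ret = um.true_divide(
Traceback (most recent call last):
  File "look.py", line 7, in <module>
    c,nn,P=fitplane(Q[m],8,.003); print(n,'lid deg',np.rad2deg(np.arctan2(abs(nn[0]),abs(nn[2]))).round(2),c.round(4))
           ~~~~~~~~^^^^^^^^^^^^^
  File "h.py", line 18, in fitplane
    c=np.median(P,0) if _==0 else P.mean(0); n=np.linalg.svd(P-c,full_matrices=False)[2][2]; r=(P-c)@n; P=P[abs(r)<max(tol,1.5*np.median(abs(r)))]
                                               ~~~~~~~~~~~~~~~~~~~~~~~~~~~~~~~~~~~~~~~~~^^^
IndexError: index 2 is out of bounds for axis 0 with size 0
```

```bash
sed -i "s/    c,nn,P=fitplane(Q\[m\],8/    if m.sum()<50: continue\n    c,nn,P=fitplane(Q[m],8/" look.py
python3 - <<'E'
from h import *
plan([(-.235,0,.124,57),(-.174,0,.086,57),(-.168,0,.096,57),(-.152,0,.103,48),(-.138,0,.1125,45),(-.121,0,.116,45),(-.1036,0,.114,45),(-.0917,0,.1083,45),(-.0882,0,.1058,45)])
E
```

```text
now box [-0.2344 -0.0025  0.1336] lean 57.2 F box [-0.1  1.  -1.3] t 5.25
(-0.235, 0, 0.124, 57) lin [0.084, 0.025, 0.047] rot [0.001, 0.001, 0.003]
(-0.174, 0, 0.086, 57) lin [-0.014, 0.0, 0.719] rot [-0.0, -0.0, 0.0]
(-0.168, 0, 0.096, 57) lin [-0.117, 0.0, -0.004] rot [-0.0, -0.0, 0.0]
(-0.152, 0, 0.103, 48) lin [-0.146, 0.0, 0.096] rot [0.0, 0.075, 0.0]
(-0.138, 0, 0.1125, 45) lin [-0.164, -0.0, 0.04] rot [-0.0, 0.025, -0.0]
(-0.121, 0, 0.116, 45) lin [-0.145, 0.0, 0.095] rot [-0.0, 0.0, -0.0]
(-0.1036, 0, 0.114, 45) lin [-0.109, 0.0, 0.137] rot [-0.0, 0.0, -0.0]
(-0.0917, 0, 0.1083, 45) lin [-0.044, 0.0, 0.124] rot [-0.0, 0.0, -0.0]
(-0.0882, 0, 0.1058, 45) lin [-0.007, 0.0, 0.042] rot [-0.0, 0.0, -0.0]
```

Call:
apply_moves(linear=[[0.08,0.02,0.05],[0.08,0.02,0.05],[0.08,0.02,0.15],[0.08,0.02,0.25],[0.07,0.02,0.35]], delta_rot=[[0,0,0],[0,0,0],[0,0,0],[0,0,0],[0,0,0]])

```text
clock: 5.67
position: [0.6308, 0.1624, 0.1114]
tool_rot: [3.141, 0.995, 1.425]
force: [-0.5, -0.1, 0.7]
grip_width: 0.0003
finger_force: 0.0
```

Call:
apply_moves(linear=[[0,0,0.1],[0,0,0.2],[0,0,0.3],[0,0,0.4],[0,0,0.41]], delta_rot=[[0,0,0],[0,0,0],[0,0,0],[0,0,0],[0,0,0]])

```text
clock: 6.08
position: [0.6252, 0.1282, 0.0885]
tool_rot: [-3.14, 0.996, 1.426]
force: [-0.5, -0.5, 0.7]
grip_width: -0.0001
finger_force: 0.0
```

Call:
apply_moves(linear=[[-0.04,0,0],[-0.08,0,0],[-0.12,0,0],[-0.12,0,0],[-0.12,0,0]], delta_rot=[[0,0,0],[0,0,0],[0,0,0],[0,0,0],[0,0,0]])

```text
clock: 6.5
position: [0.625, 0.1241, 0.0999]
tool_rot: [3.14, 0.994, 1.425]
force: [-0.5, 0.1, 0.5]
grip_width: -0.0006
finger_force: 0.0
```

```bash
python3 look.py b
```

```text
[-0.73  1.1   0.23  1.26  0.5   1.52 -0.92]
now box [-0.1656  0.0025  0.0999] lean 57.0 F box [-0.1 -0.6  0.5] t 6.5
scene lid deg 40.05 [-0.0265  0.0142  0.1402]
  r 0.02 33 ang 1.695 Q [-0.1281  0.0015  0.0903]
  r 0.04 28 ang 1.73 Q [-0.1463 -0.0018  0.1044]
  r 0.05 46 ang 1.739 Q [-0.153   0.0004  0.1098]
  r 0.06 54 ang 1.748 Q [-0.1619  0.0048  0.1154]
  r 0.07 48 ang 1.829 Q [-0.1727  0.0013  0.1182]
```

View pics/scene_b.png

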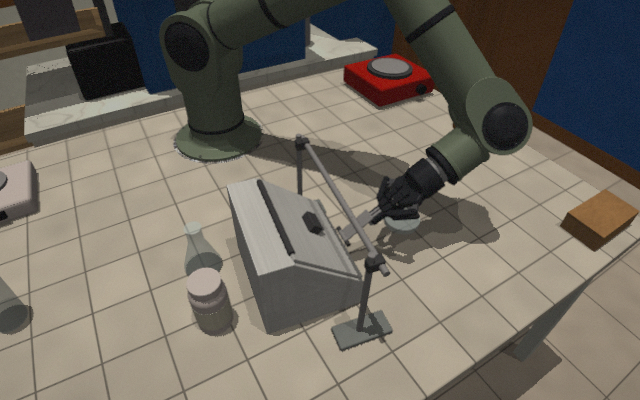

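The tool tip is under the strap end at about (375,215) and the strap is rising. The lid is flat shut and the dish is clear below the gripper.

Run:
```python
from h import *
plan([(-.152,0,.104,48),(-.138,0,.1125,45),(-.121,0,.116,45),(-.1036,0,.114,45)])
```

```text
now box [-0.1656  0.0023  0.0995] lean 57.0 F box [ 0.1  0.4 -0.5] t 6.6
(-0.152, 0, 0.104, 48) lin [-0.112, -0.023, 0.089] rot [0.0, 0.075, 0.0]
(-0.138, 0, 0.1125, 45) lin [-0.157, 0.0, 0.047] rot [-0.0, 0.025, -0.0]
(-0.121, 0, 0.116, 45) lin [-0.145, 0.0, 0.095] rot [-0.0, 0.0, -0.0]
(-0.1036, 0, 0.114, 45) lin [-0.109, 0.0, 0.137] rot [-0.0, 0.0, -0.0]
```

Call:
apply_moves(linear=[[-0.03,-0.01,0.02],[-0.06,-0.02,0.04],[-0.08,-0.02,0.06],[-0.11,-0.02,0.09],[-0.11,-0.02,0.09]], delta_rot=[[0,0.02,0],[0,0.04,0],[0,0.06,0],[0,0.075,0],[0,0.075,0]])

```text
clock: 7.02
position: [0.6214, 0.1095, 0.1051]
tool_rot: [3.139, 0.836, 1.422]
force: [1.1, -0.7, -0.3]
grip_width: 0.0001
finger_force: 0.0
```

Call:
apply_moves(linear=[[-0.04,0,0.01],[-0.08,0,0.02],[-0.12,0,0.03],[-0.16,0,0.05],[-0.16,0,0.05]], delta_rot=[[0,0.01,0],[0,0.015,0],[0,0.02,0],[0,0.025,0],[0,0.025,0]])

```text
clock: 7.43
position: [0.619, 0.0952, 0.113]
tool_rot: [3.141, 0.785, 1.424]
force: [-0.4, -1.2, 0.5]
grip_width: -0.0001
finger_force: 0.0
```

Call:
apply_moves(linear=[[-0.03,0,0.02],[-0.06,0,0.04],[-0.09,0,0.06],[-0.12,0,0.08],[-0.14,0,0.1]], delta_rot=[[0,0,0],[0,0,0],[0,0,0],[0,0,0],[0,0,0]])

```text
clock: 7.85
position: [0.6163, 0.0792, 0.1151]
tool_rot: [-3.141, 0.786, 1.426]
force: [0.6, 0.8, 1.2]
grip_width: -0.0
finger_force: 0.5
```

```bash
python3 look.py c;  python3 -c "
from h import *
plan([(-.1036,0,.114,45),(-.0917,0,.1083,45),(-.0882,0,.1058,45)])"
```

```text
[-0.64  0.93  0.19  1.45  0.48  1.31 -0.88]
now box [-0.1199  0.0003  0.1151] lean 45.0 F box [-0.9  0.4  1.2] t 7.85
scene lid deg 40.07 [-0.0264  0.015   0.1402]
  r 0.02 20 ang 0.819 Q [-0.1096  0.0014  0.0987]
  r 0.03 21 ang 0.847 Q [-0.1102  0.0009  0.1089]
  r 0.04 22 ang 0.859 Q [-0.1104  0.0011  0.1192]
  r 0.05 26 ang 0.869 Q [-0.1108  0.0021  0.1272]
  r 0.06 48 ang 1.154 Q [-0.1296  0.0055  0.1372]
  r 0.07 47 ang 1.21 Q [-0.136   0.0026  0.1446]
now box [-0.1196  0.0003  0.1152] lean 45.0 F box [-0.6  0.   0.6] t 7.95
(-0.1036, 0, 0.114, 45) lin [-0.105, -0.003, 0.122] rot [-0.0, 0.0, -0.0]
(-0.0917, 0, 0.1083, 45) lin [-0.044, 0.0, 0.124] rot [-0.0, 0.0, -0.0]
(-0.0882, 0, 0.1058, 45) lin [-0.007, 0.0, 0.042] rot [-0.0, 0.0, -0.0]
```

Strap is at about 0.87 rad, on plan.

Call:
apply_moves(linear=[[-0.03,0,0.03],[-0.05,0,0.06],[-0.08,0,0.09],[-0.1,0,0.12],[-0.1,0,0.12]], delta_rot=[[0,0,0],[0,0,0],[0,0,0],[0,0,0],[0,0,0]])

```text
clock: 8.37
position: [0.6139, 0.0632, 0.1137]
tool_rot: [-3.141, 0.786, 1.425]
force: [-0.1, -0.5, -0.7]
grip_width: -0.0
finger_force: 0.0
```

Call:
apply_moves(linear=[[-0.01,0,0.03],[-0.02,0,0.06],[-0.03,0,0.09],[-0.04,0,0.11],[-0.04,0,0.12]], delta_rot=[[0,0,0],[0,0,0],[0,0,0],[0,0,0],[0,0,0]])

```text
clock: 8.78
position: [0.6124, 0.0526, 0.1079]
tool_rot: [-3.141, 0.786, 1.426]
force: [-0.0, 1.0, 1.1]
grip_width: 0.0
finger_force: 0.4
```

```bash
python3 look.py d;  python3 -c "
from h import *
plan([(-.0882,0,.1058,42),(-.0830,0,.104,42),(-.0801,0,.1005,42)])"
```

```text
[-0.61  0.92  0.2   1.5   0.49  1.26 -0.88]
now box [-0.093   0.0003  0.1079] lean 45.0 F box [-1.  -0.2  1.1] t 8.78
scene lid deg 40.09 [-0.0268  0.0145  0.14  ]
  r 0.02 1 ang 0.602 Q [-0.1031  0.0063  0.1024]
  r 0.03 11 ang 0.509 Q [-0.0987  0.0062  0.108 ]
  r 0.04 45 ang 0.433 Q [-0.0913  0.0059  0.1161]
  r 0.05 93 ang 0.66 Q [-0.0994  0.003   0.1265]
  r 0.06 47 ang 0.83 Q [-0.1083  0.0025  0.1357]
  r 0.07 42 ang 0.311 Q [-0.0726  0.002   0.1372]
now box [-0.0933  0.0002  0.1079] lean 45.0 F box [-0.5  0.4  1.1] t 8.88
(-0.0882, 0, 0.1058, 42) lin [-0.021, -0.002, 0.051] rot [-0.0, 0.025, 0.0]
(-0.083, 0, 0.104, 42) lin [-0.027, -0.0, 0.048] rot [-0.0, -0.0, 0.0]
(-0.0801, 0, 0.1005, 42) lin [0.002, -0.0, 0.045] rot [-0.0, -0.0, 0.0]
```

```bash
python3 -c "
from h import *
plan([(-.0862,0,.1066,40),(-.0817,0,.1012,40)])"
```

```text
now box [-0.0933  0.0002  0.1079] lean 45.0 F box [-0.5  0.4  1.1] t 8.88
(-0.0862, 0, 0.1066, 40) lin [-0.041, -0.002, 0.059] rot [-0.0, 0.042, 0.0]
(-0.0817, 0, 0.1012, 40) lin [0.0, 0.0, 0.07] rot [0.0, 0.0, -0.0]
```

Call:
apply_moves(linear=[[-0.01,0,0.01],[-0.02,0,0.02],[-0.03,0,0.035],[-0.04,0,0.05],[-0.04,0,0.06]], delta_rot=[[0,0.01,0],[0,0.02,0],[0,0.03,0],[0,0.042,0],[0,0.042,0]])

```text
clock: 9.3
position: [0.6118, 0.0455, 0.1075]
tool_rot: [3.14, 0.693, 1.424]
force: [-1.0, 6.8, 7.7]
grip_width: -0.0
finger_force: 4.8
```

Call:
apply_moves(linear=[[0,0,0.004],[0,0,0.008],[0,0,0.012],[0,0,0.016],[0,0,0.02]], delta_rot=[[0,0,0],[0,0,0],[0,0,0],[0,0,0],[0,0,0]])

```text
clock: 9.72
position: [0.6117, 0.0447, 0.1065]
tool_rot: [3.14, 0.697, 1.425]
force: [-2.0, 3.7, 13.6]
grip_width: -0.0001
finger_force: 5.5
```

```bash
python3 -c "
from h import *
plan([(-.0817,0,.1012,40)])"
```

```text
now box [-0.0851  0.0008  0.1065] lean 39.9 F box [-3.4 -2.5 13.6] t 9.72
(-0.0817, 0, 0.1012, 40) lin [0.008, -0.008, 0.062] rot [0.001, -0.0, -0.0]
```

Call:
apply_moves(linear=[[0,0,0.003],[0,0,0.006],[0,0,0.009],[0,0,0.01],[0,0,0.01]], delta_rot=[[0,0,0],[0,0,0],[0,0,0],[0,0,0],[0,0,0]])

```text
clock: 10.13
position: [0.6115, 0.0436, 0.1052]
tool_rot: [3.14, 0.697, 1.425]
force: [-1.0, 1.5, 7.3]
grip_width: -0.0003
finger_force: 3.2
```

```bash
python3 -c "
from h import *
plan([(-.0817,0,.1012,40)])"
```

```text
now box [-0.084   0.0007  0.1052] lean 40.0 F box [-1.3 -1.2  7.3] t 10.13
(-0.0817, 0, 0.1012, 40) lin [0.008, -0.007, 0.046] rot [0.0, -0.0, -0.0]
```

Call:
apply_moves(linear=[[0,0,0.003],[0,0,0.006],[0,0,0.009],[0,0,0.012],[0,0,0.015]], delta_rot=[[0,0,0],[0,0,0],[0,0,0],[0,0,0],[0,0,0]])

```text
clock: 10.55
position: [0.6113, 0.0426, 0.104]
tool_rot: [3.14, 0.698, 1.425]
force: [-0.1, -0.2, 8.0]
grip_width: 0.0
finger_force: 2.9
```

Call:
apply_moves(linear=[[0,0,0.003],[0,0,0.006],[0,0,0.009],[0,0,0.012],[0,0,0.012]], delta_rot=[[0,0,0],[0,0,0],[0,0,0],[0,0,0],[0,0,0]])

```text
clock: 10.97
position: [0.6108, 0.0423, 0.1021]
tool_rot: [-3.141, 0.697, 1.426]
force: [0.8, -0.3, -0.4]
grip_width: -0.0
finger_force: 0.0
```

```bash
python3 -c "
from h import *
plan([(-.0817,0,.1012,40)])"
```

```text
now box [-0.0826  0.0002  0.1021] lean 40.0 F box [ 0.2  0.8 -0.4] t 10.97
(-0.0817, 0, 0.1012, 40) lin [-0.001, -0.002, 0.013] rot [-0.0, -0.0, 0.0]
```

Call:
apply_moves(linear=[[0,0,0.004],[0,0,0.008],[0,0,0.012],[0,0,0.016],[0,0,0.02]], delta_rot=[[0,0,0],[0,0,0],[0,0,0],[0,0,0],[0,0,0]])

```text
clock: 11.38
position: [0.6108, 0.0414, 0.1009]
tool_rot: [3.141, 0.697, 1.426]
force: [-2.1, 4.1, 9.0]
grip_width: 0.0
finger_force: 4.4
```

```bash
python3 -c "
from h import *
plan([])"
```

```text
now box [-0.0817  0.0003  0.1009] lean 40.0 F box [-3.7 -2.7  9. ] t 11.38
```

Call:
apply_moves(linear=[[0,0,-0.15],[0,0,-0.3],[0,0,-0.5],[0,0,-0.75],[0,0,-1.0]], delta_rot=[[0,0,0],[0,0,0],[0,0,0],[0,0,0],[0,0,0]])

```text
clock: 11.8
position: [0.6199, 0.1051, 0.178]
tool_rot: [-3.141, 0.698, 1.426]
force: [0.4, 0.7, 0.5]
grip_width: -0.0
finger_force: 0.0
```

Call:
apply_moves(linear=[[0.2,0,-0.2],[0.4,0,-0.3],[0.6,0,-0.4],[0.8,0,-0.5],[0.8,0,-0.5]], delta_rot=[[0,0,0],[0,0,0],[0,0,0],[0,0,0],[0,0,0]])

```text
clock: 12.22
position: [0.6328, 0.2019, 0.1622]
tool_rot: [-3.139, 0.696, 1.432]
force: [-1.0, 0.4, -0.7]
grip_width: -0.0002
finger_force: 0.0
```

```bash
sed -i 's/Z>.012/Z>.006/' look.py; python3 look.py e; python3 -c "
import cv2;im=cv2.imread('pics/scene_e.png')[130:340,160:440];cv2.imwrite('pics/e2.png',cv2.resize(im,None,fx=2.8,fy=2.8,interpolation=2))"
```

```text
[-0.7   0.93  0.14  1.22  0.38  1.5  -0.86]
now box [-0.2437 -0.0011  0.1622] lean 39.9 F box [-0.3 -1.  -0.7] t 12.22
scene lid deg 40.08 [-0.0263  0.0143  0.1403]
  r 0.07 9 ang 0.142 Q [-0.059   0.0006  0.1321]
```

View pics/e2.png

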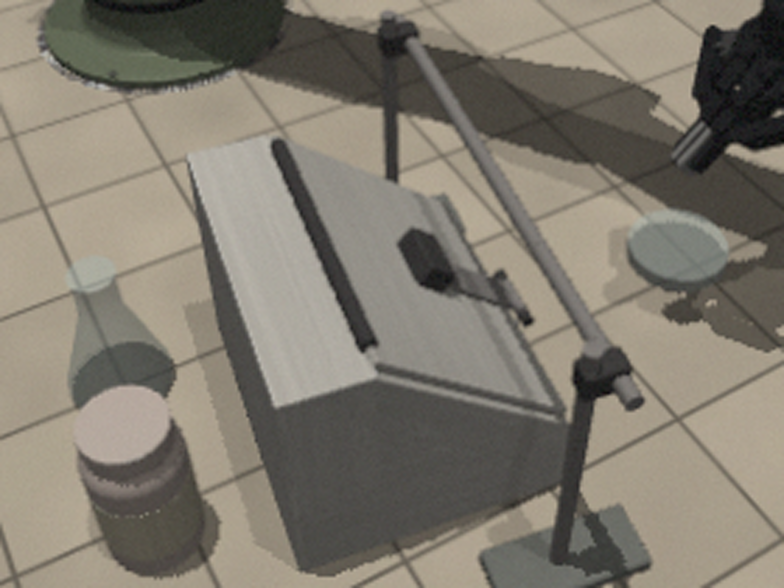

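The lid is flat and the strap lies along it, ending under the dark catch housing at crop (440,275). The flask, jar and dish still stand where they were, and the tool is clear at crop (690,150).

```bash
python3 -c "
from h import *
print(workorder.job_done())"
```

```text
the job is handed in; nothing more can be done
None
```

The lid is shut flat and the strap latch is snapped home under the catch after a gentle press (about 14 N). The flask, bottle and dish were not touched, the tool is clear of everything, and the job was handed in at about 12 s; no verdict came back.

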